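Load a new kitchen roll onto the worktop holder

ROBOT

A 6-joint arm with a two-finger parallel gripper is mounted at the origin on a cart in front of the work surface, level with it; the furniture and walls round the work are solid. World frame = base frame: x ahead of the robot, y to its left, z up, the work surface at z = 0. Lengths are in m, angles in rad, forces in N, time in s.
With the tool pointing down it reaches from about 0.25 to 0.775 m from the base axis. Payload 4 kg.
Tool frame: the origin (TCP) lies between the finger pads; the fingertips stand 14 mm ahead of it and the grasp point (between the pads) lies 5 mm behind it (tip_reach is the distance from the TCP to the fingertips, in m); z points along the fingers, y is the line along which they close (so a half turn about z gives the same grasp; the last joint's range is limited). The gripper opens to 94 mm and grips with 3 to 60 N. Pads are 16 mm wide; open, the fingers measure 119 mm over their backs; the gripper's body (75 mm by 177 mm) begins 78 mm behind the grasp point.
Start: joints at [-1.439, 0.087, 1.371, -0, 1.684, -0.103], TCP at [0.128, -0.535, 0.22] pointing down, gripper open.
Joint ranges: [-3.1, 3.1], [-0.76, 2.03], [0.27, 2.55], [-1.08, 4.22], [0.17, 2.65], [-2.57, 2.57]. Speed limits (rad/s): [2.79, 2.79, 3.14, 3.14, 3.14, 3.14].

INTERFACE

Orientations are given as [roll, pitch, yaw] about the fixed x, y, z axes, in that order (R = Rz(yaw) Ry(pitch) Rx(roll)).
In Python, from bench import * gives the robot as it stands. The module is installed in compiled form; this text tells all that it offers.
- The arm moves only by the tool servo_tool, never from a script. Its argument "targets" is a list of rows, each a list of 4 numbers: the shift along the tool's x, y, z in cm, then the turn about the tool's z in degrees. A call has 1 to 8 rows; each row is the pose to reach, as a shift and turn from the pose commanded when the call began, along the tool's axes at that moment; what a row does not reach only later rows make up. A row lasts 1/8 s, in which the tool goes at most 62.5 mm and 10.7 degrees, less where a joint would pass 70% of its speed; a pose out of reach is approached as far as the arm can. A call with a gripper value outside its range is refused whole. "claw" is the closure in counts, from 0 (fully open) to 255 (shut), set as the call begins (left out, the last holds). The fingers move at their own pace and stop on an object; the grip force is fixed at half the most. Time passes only in rows, so rows that repeat a pose let the fingers close. It gives the time, the measured TCP pose, the force, the opening and the grip force at its end, in the units of the state.
- get_obs(): the state, without advancing time (a new reading comes with each control period).
- snapshot(name): name is "side" or "top" or "wrist"; returns the picture (480x640x3 uint8, blue, green, red); there is no depth.
- camera_model(name): a dict with "camera_matrix" (3x3 intrinsics, pixels), "k1" (the pictures are not rectified: a ray, as slopes to the right and down, at radius r is drawn at 1 + k1 r^2 times it, then the intrinsics apply), "camera_from_world" (4x4, takes a point from world to camera coordinates). Camera axes: x right, y up, looking along -z (the intrinsics and any distortion apply to the point x, -y, -z); pixel columns grow to the right and rows downward; lengths in m; the calibration is good to about 2 mm. A picture is of the moment at which its call begins: read the wrist's pose just before it. camera_model takes no time and is no camera call; for the wrist camera it gives the pose at the moment of the call.
- close_job(): hands the job in; it is judged then, once.
The state is a dict: "time": time; "joint_positions": joint angles; "qvel": joint speeds; "joint_torque": joint torques, N m; "tool_pos": TCP position; "ee_rot": TCP orientation; "wrist_force": force on the tool from outside, world axes, zero at the start; "wrist_torque": the same for the moment, N m; "width": finger opening in m; "finger_force": force on a finger pad.
Only numpy, scipy, OpenCV 4.12 (cv2) and the standard library are available. Lean on these libraries where they do the work, as an engineer would, in place of code of your own. Each camera call takes 0.05 s, during which the arm holds its last target. There are 200 camera calls.

TASK

The kitchen roll holder is empty and a new roll lies on the worktop in front of it: lift the spindle out of the holder by its wooden handle, thread it through the core of the lying roll, and carry the roll back on the spindle. Lower both ends of the spindle fully into the notches of the two posts before you let go, so that the roll hangs between the posts. Do not knock the mill, shaker, bottle or drinking glass standing round about.

Things in the scene. Friction and masses are not known exactly. Their poses are not given: they have to be found in the camera images.
- holder: The roll holder, fixed, dark steel: base plate 115 x 272 x 10 mm on 2 mm feet and two flat posts 236 mm apart inside, each 10 mm thick, 47 mm wide, with an open-topped notch. Origin on the worktop under its middle; y axis from post to post, z up.
- holder_seat (a point): On the holder, midway between the posts where the axis of a seated spindle lies, 85 mm above the worktop; y axis along the seated spindle. The notches are 19 mm wide, their floors 5 mm below this point; from 15 mm above it they flare to about 41 mm, and the posts end 31 mm above it.
- spindle: Loose spindle, 0.037 to 0.065 kg: metal rod 10 mm thick, wooden handle at one end, wooden knob (18 mm in diameter, 16 mm long) at the other. Origin at its middle. y axis along the rod, from handle to knob. At the start it rests in both notches, handle to the robot's right; it fits either way round.
- spindle_mid (a point): Midpoint of the spindle, on its axis; y axis from handle to knob. The bare rod ends at the handle's inner face at y = -132 mm and the knob's at y = +132 mm (a seated spindle has 4 mm of play either way); the knob's tip is at y = +148 mm.
- spindle_grip (a point): Centre of the spindle's flat-sided wooden handle (22 mm across its upright sides, 26 mm high, 66 mm long), on the axis, 165 mm from the spindle's midpoint and 37 mm outside the post when seated; y axis towards the knob. The handle overhangs in free air, so fingers can close across it from above. Grip firmly: with the roll on, the load hangs 165 mm beyond it (up to 0.25 N m).
- roll: Loose kitchen roll, hard-wound white paper, 96 mm in diameter, 200 mm long, 0.08 to 0.13 kg, with a brown core open right through (bore 44 mm). Lies on its side in front of the holder, to the left. Origin on its surface, 48 mm below the centre as it lies; y axis along the bore.
- roll_mid (a point): Centre of the roll, 48 mm above the worktop as it lies; y axis along the bore. Hanging on the rod, its centre is 17 mm below the rod's axis. Between the posts it has 18 mm to spare at each end. Pushed sideways it may roll a little.
- pepper_mill: A bystander, dark turned-wood pepper mill, 58 mm wide, 150 mm tall, standing left of the holder under the wall cabinet (underside 0.51 m above the worktop); origin at the centre of its foot. To be left alone.
- salt_shaker: A bystander, small glass salt shaker with a white cap, 44 mm wide, 90 mm tall, standing left, beside the pepper mill; origin at the centre of its foot. To be left alone.
- oil_bottle: A bystander, oil bottle with a yellow cap, 58 mm wide, 281 mm tall, standing left, behind the pepper mill; origin at the centre of its foot. To be left alone.
- tumbler: A bystander, clear drinking glass, 80 mm wide, 91 mm tall, standing right, near the sink; origin at the centre of its foot. To be left alone.

How it is judged:
By the outcome, as a careful person would: the job done as asked, in the order asked, and still so for the second after the job is handed in, with the robot touching nothing.
It also fails if it takes over 58 s, if anything falls off the work surface, if the arm or the gripper's body presses on something with over 40 N, if the wrist force passes 120 N, or if a joint passes its speed limit or range.

## Working session

There is one attempt and no reset: what is moved stays moved. The work goes in short steps, Python scripts to look and compute and a tool call to move; the robot and the scene stay as the last step left them, time stands still between calls to the robot, and variables do not carry over. Pictures are saved under pics/ and viewed, at most 13 in all, crops included, and the job is handed in when it is done.

Besides the shell and the picture viewer there is one more tool, called after "Call:" in YAML: its name, and indented under it one key for each argument. servo_tool: Moves the arm, as the interface text tells. Its arguments: {"type":"object","properties":{"targets":{"type":"array"},"claw":{"type":"number"}},"required":["targets"]}

```bash
mkdir -p pics
python3 - <<'E'
from bench import *
import cv2,numpy as np
o=get_obs(); print(o['time'],o['tool_pos'],o['ee_rot'],o['width'])
for n in('side','top'):
    im=snapshot(n); cv2.imwrite(f'pics/{n}0.png',im)
    m=camera_model(n); print(n,m['camera_matrix'],m['k1'],np.round(m['camera_from_world'],3))
E
```

```text
0.0 [ 0.12788589 -0.53440456  0.21832387] [-3.13941771e+00 -2.05157765e-04  2.34790942e-01] 0.09379504391963059
side [[575.61274452   0.         315.76302245]
 [  0.         575.61274452 243.9164075 ]
 [  0.           0.           1.        ]] 0.03317109247035977 [[-0.392 -0.92   0.009  0.191]
 [ 0.51  -0.209  0.834 -0.364]
 [-0.766  0.332  0.551 -1.087]
 [ 0.     0.     0.     1.   ]]
top [[593.855572     0.         320.99038601]
 [  0.         593.855572   243.16234779]
 [  0.           0.           1.        ]] 0.04344275335028718 [[-0.013 -1.     0.012 -0.024]
 [ 0.988 -0.011  0.154 -0.603]
 [-0.154  0.014  0.988 -1.455]
 [ 0.     0.     0.     1.   ]]
```

View pics/side0.png

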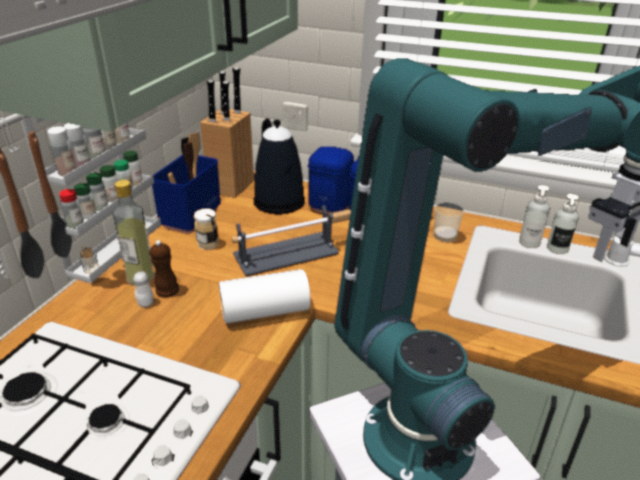

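View pics/top0.png

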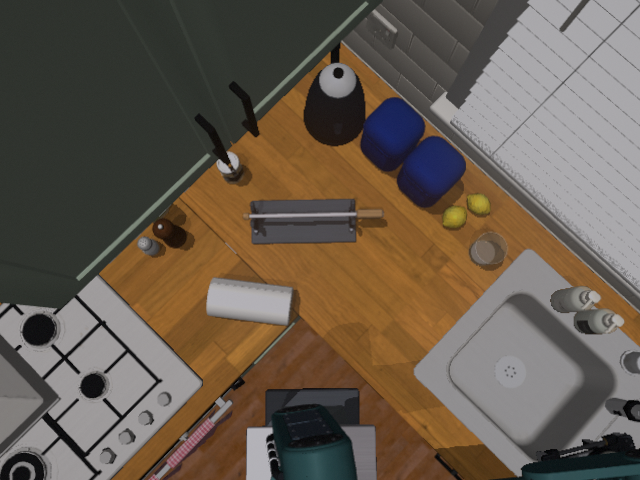

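The top view shows the spindle in the holder, with the rod running from (247,216) to (360,214) and the handle at (360–383,214). The roll spans (208–292, 280–325), tilted a few degrees. The side view shows the same layout: roll at (220–310,300), holder at (285,240), mill and shaker at (160,275).

```bash
cat > h.py <<'E'
from bench import *
import cv2,numpy as np
def ray(n,px,m=None):
    m=m or camera_model(n); K=m['camera_matrix'];T=np.array(m['camera_from_world'])
    p=np.atleast_2d(np.array(px,float)); s=cv2.undistortPoints(p[:,None],K,np.array([m['k1'],0,0,0.]))[:,0]
    d=np.c_[s[:,0],-s[:,1],-np.ones(len(s))]@T[:3,:3]
    return -T[:3,:3].T@T[:3,3],d
def plane(n,px,z,m=None):
    c,d=ray(n,px,m); return c+d*((z-c[2])/d[:,2])[:,None]
def proj(n,P,m=None):
    m=m or camera_model(n); T=np.array(m['camera_from_world']);q=np.atleast_2d(P)@T[:3,:3].T+T[:3,3]
    s=np.c_[q[:,0]/-q[:,2],-q[:,1]/-q[:,2]]; s=s*(1+m['k1']*(s**2).sum(1))[:,None]
    K=m['camera_matrix'];return s@K[:2,:2].T+K[:2,2]
def blob(mask,box):
    x0,y0,x1,y1=box; k=np.zeros_like(mask);k[y0:y1,x0:x1]=mask[y0:y1,x0:x1]
    c=max(cv2.findContours(k,cv2.RETR_EXTERNAL,cv2.CHAIN_APPROX_NONE)[0],key=cv2.contourArea)
    return c[:,0]
E
python3 - <<'E'
from h import *
im=cv2.imread('pics/top0.png'); hsv=cv2.cvtColor(im,cv2.COLOR_BGR2HSV)
m=cv2.inRange(hsv,(0,0,110),(180,60,255))
c=blob(m,(195,265,305,340)); print('roll',cv2.minAreaRect(c),cv2.boxPoints(cv2.minAreaRect(c)))
P=plane('top',c,0.048)[:,:2].astype(np.float32);r=cv2.minAreaRect(P);print(r);print(cv2.boxPoints(r))
# zoom
a=cv2.resize(im[185:260,225:405],None,fx=4.2,fy=4.2,interpolation=cv2.INTER_CUBIC)
s=cv2.imread('pics/side0.png'); b=cv2.resize(s[195:280,225:365],None,fx=3,fy=3,interpolation=cv2.INTER_CUBIC)
o=np.zeros((a.shape[0]+b.shape[0],max(a.shape[1],b.shape[1]),3),np.uint8);o[:a.shape[0],:a.shape[1]]=a;o[a.shape[0]:,:b.shape[1]]=b
cv2.imwrite('pics/z.png',o);print(o.shape)
E
```

```text
roll ((248.25558471679688, 300.2900085449219), (83.44171905517578, 37.71809005737305), 7.326406955718994) [[204.4704  313.67477]
 [209.28027 276.26462]
 [292.04077 286.90524]
 [287.2309  324.3154 ]]
((0.4608854651451111, 0.1506260633468628), (0.2071322351694107, 0.09306788444519043), 82.24361419677734)
[[0.40079984 0.05428778]
 [0.4930162  0.0417272 ]
 [0.52097106 0.24696435]
 [0.42875472 0.25952494]]
(570, 756, 3)
```

View pics/z.png

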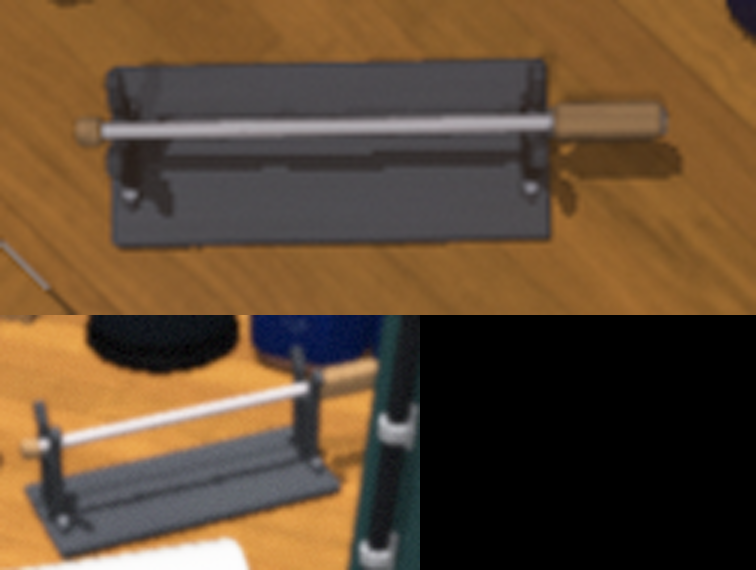

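The crop shows the rod from (248.8,216.2) to (356.7,214.0), the handle's outer end at (383.3,213.3) and the knob tip at (243.1,216.2), all in top-view pixels. The holder base is tilted about 1° in the picture.

Run:
```python
from h import *
P=plane('top',[(243.1,216.2),(248.8,216.2),(356.7,214),(383.3,213.3)],0.085);print(P)
u=P[1]-P[2];L=np.linalg.norm(u);u/=L;mid=(P[1]+P[2])/2;g=mid-u*.165
print('rodlen',L,np.linalg.norm(P[0]-P[3]),'mid',mid,'grip',g,'yaw of axis vs +y',np.degrees(np.arctan2(-u[0],u[1])))
b=[(225+x/4.2,185+y/4.2) for x,y in((110,68),(547,61),(550,240),(115,246))]
B=plane('top',b,0.012);print(B.mean(0),np.linalg.norm(B[0]-B[1]),np.linalg.norm(B[1]-B[2]))
print('side proj',proj('side',[mid+u*.132,mid-u*.132,g]), 'expected approx', 225+45/3,195+(443-315)/3,225+308/3,195+(389-315)/3)
# roll: ends
im=cv2.imread('pics/top0.png');hsv=cv2.cvtColor(im,cv2.COLOR_BGR2HSV)
c=blob(cv2.inRange(hsv,(0,0,110),(180,60,255)),(195,265,305,340))
P=plane('top',c,0.048)[:,:2]
C,_=ray('top',[(0,0)]);print('cam',C)
```

```text
[[ 0.66652352  0.16047008  0.085     ]
 [ 0.66637711  0.14640249  0.085     ]
 [ 0.66905881 -0.12106987  0.085     ]
 [ 0.67008956 -0.18722044  0.085     ]]
rodlen 0.26748579797623023 0.34770879969053503 mid [0.66771796 0.01266631 0.085     ] grip [ 0.66937218 -0.1523254   0.085     ] yaw of axis vs +y 0.5744331912443248
[0.66567556 0.01160246 0.012     ] 0.2719807455848776 0.11297797580558629
side proj [[238.03254239 237.35924026]
 [329.88722285 217.30627133]
 [340.64328115 214.95537512]] expected approx 240.0 237.66666666666666 327.6666666666667 219.66666666666666
cam [ 0.37214069 -0.01106008  1.53044059]
```

```bash
cat >> h.py <<'E'
def go(p,yaw_deg):
    """print shift (cm, tool axes) and turn (deg, tool z) from the measured pose to TCP p, world yaw of tool x"""
    from scipy.spatial.transform import Rotation as R
    o=get_obs(); q=R.from_euler('xyz',o['ee_rot']); y=np.degrees(o['ee_rot'][2])
    print('t',round(o['time'],2),'tcp',np.round(o['tool_pos'],4),'rpy',np.round(np.degrees(o['ee_rot']),2),'w',round(o['width'],4),'F',np.round(o['wrist_force'],1),'T',np.round(o['wrist_torque'],2),'ff',np.round(o['finger_force'],1))
    print('shift cm',np.round(q.inv().apply(np.array(p)-o['tool_pos'])*100,2),'turn',round((y-yaw_deg+180)%360-180,2))
E
python3 - <<'E'
from h import *
go((.669,-.153,.20),90.6)
im=cv2.imread('pics/top0.png');hsv=cv2.cvtColor(im,cv2.COLOR_BGR2HSV)
c=blob(cv2.inRange(hsv,(110,120,40),(130,255,255)),(350,90,480,220));
for z in(.0,.15): P=plane('top',c,z); print('canister',z,P[:,0].min(),P[:,1].min(),P[:,1].max(), P[P[:,0].argmin()])
print(plane('top',[(488,250),(168,232),(149,245)],.09))
# roll axis check in side view
u=np.array([.135,.991,0]);m=np.array([.4604,.1471,.048])
s=cv2.imread('pics/side0.png');c=blob(cv2.inRange(cv2.cvtColor(s,cv2.COLOR_BGR2HSV),(0,0,150),(180,50,255)),(205,255,325,335))
print('side roll',cv2.minAreaRect(c),proj('side',[m-u*.1,m,m+u*.1]))
E
```

```text
t 0.1 tcp [ 0.1279 -0.5344  0.2184] rpy [-1.7988e+02 -1.0000e-02  1.3450e+01] w 0.094 F [-0.3 -0.7 -0.4] T [0.01 0.01 0.03] ff 0.0
shift cm [ 61.5  -24.51   1.9 ] turn -77.15
canister 0.0 0.8297250400067568 -0.3115209485982454 -0.14861549475858638 [ 0.82972504 -0.20085108  0.        ]
canister 0.15 0.7848767441238466 -0.28207248052717443 -0.1351335517325482 [ 0.78487674 -0.18224948  0.15      ]
[[ 0.57435451 -0.44037227  0.09      ]
 [ 0.62794941  0.34272649  0.09      ]
 [ 0.59628604  0.38776382  0.09      ]]
side roll ((264.54052734375, 292.74322509765625), (36.825374603271484, 88.61105346679688), 80.53767395019531) [[304.09050295 287.73732404]
 [263.17240684 294.30721569]
 [220.81582839 301.12319095]]
```

Call:
servo_tool:
  targets:
    - [5, -2, 0, -8]
    - [10.5, -4.2, 0, -16]
    - [16, -6.4, 0, -25]
    - [21.5, -8.6, 0, -34]
    - [27, -10.8, 0, -43]
    - [32.5, -13, 0, -52]
    - [38, -15.2, 0, -61]
    - [43, -17.2, 0, -70]
  claw: 0

```text
time: 1.1
tool_pos: [0.5074, -0.2659, 0.2188]
ee_rot: [-3.141, -0.0, 1.462]
wrist_force: [0.3, 0.2, 0.4]
width: 0.0936
finger_force: 0.0
```

```bash
python3 -c "
from h import *
go((.669,-.153,.20),90.6)"
```

```text
t 1.1 tcp [ 0.5074 -0.2659  0.2188] rpy [-1.7995e+02 -1.0000e-02  8.3780e+01] w 0.0936 F [0.3 0.2 0.4] T [-0.07 -0.1   0.03] ff 0.0
shift cm [12.98 14.84  1.88] turn -6.82
```

Call:
servo_tool:
  targets:
    - [3.5, 4, 0.3, -3]
    - [7, 8, 0.6, -5]
    - [10.5, 12, 1.2, -6.8]
    - [13, 14.8, 1.9, -6.8]
    - [13, 14.8, 1.9, -6.8]
    - [13, 14.8, 1.9, -6.8]

```text
time: 1.85
tool_pos: [0.6674, -0.1558, 0.2]
ee_rot: [-3.14, 0.0, 1.575]
wrist_force: [-0.5, -0.3, 0.4]
width: 0.0943
finger_force: 0.0
```

Run:
```python
from h import *
go((.669,-.153,.20),90.6)
m=camera_model('wrist');im=snapshot('wrist');cv2.imwrite('pics/w1.png',im)
np.save('w1.npy',m,allow_pickle=True)
print(proj('wrist',[[.669,-.153,.085],[.6685,-.12,.085],[.668,0.012,.085]],m),np.round(m['camera_from_world'],2))
```

```text
t 1.85 tcp [ 0.6674 -0.1558  0.2   ] rpy [-1.7992e+02  2.0000e-02  9.0240e+01] w 0.0943 F [-0.5 -0.3  0.4] T [-0.04 -0.13 -0.03] ff 0.0
shift cm [ 0.28  0.16 -0.  ] turn -0.36
[[317.46832983 239.8027014 ]
 [317.08471883 199.64844759]
 [317.4076776   13.49513797]] [[ 1.    0.   -0.   -0.67]
 [-0.    0.97 -0.25  0.18]
 [ 0.    0.25  0.97 -0.33]
 [ 0.    0.    0.    1.  ]]
```

View pics/w1.png

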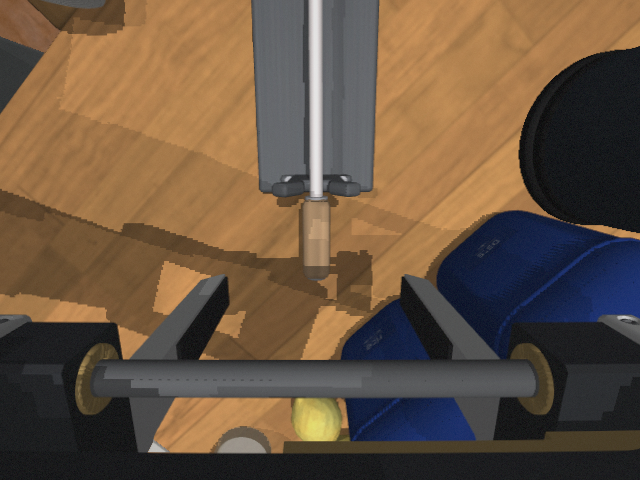

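The wrist view shows the handle at (317,199–278), centred near (317,238), which matches the predicted (317,240). The blue canister's nearest corner is at about (342,355), so I'll check how far it stays from the gripper body.

Run:
```python
from h import *
m=np.load('w1.npy',allow_pickle=True).item()
for z in(.05,.1,.15,.2): print(z,plane('wrist',[(342,358),(437,278),(505,212)],z,m)[:,:2].round(3).tolist(), plane('top',[(398,180),(420,206),(362,155),(392,98),(428,138)],z)[:,:2].round(3).tolist())
s=cv2.imread('pics/side0.png');c=blob(cv2.inRange(cv2.cvtColor(s,cv2.COLOR_BGR2HSV),(110,120,40),(130,255,255)),(300,140,360,220));print(cv2.boundingRect(c))
go((.669,-.153,.105),90.6)
```

```text
0.05 [[0.695, -0.285], [0.783, -0.199], [0.84, -0.135]] [[0.764, -0.232], [0.695, -0.286], [0.831, -0.141], [0.985, -0.223], [0.875, -0.313]]
0.1 [[0.69, -0.253], [0.765, -0.18], [0.812, -0.127]] [[0.751, -0.224], [0.684, -0.276], [0.816, -0.136], [0.964, -0.216], [0.858, -0.303]]
0.15 [[0.686, -0.221], [0.746, -0.162], [0.785, -0.119]] [[0.738, -0.217], [0.673, -0.267], [0.8, -0.132], [0.943, -0.209], [0.841, -0.293]]
0.2 [[0.681, -0.189], [0.728, -0.144], [0.757, -0.11]] [[0.724, -0.209], [0.662, -0.258], [0.785, -0.128], [0.923, -0.201], [0.824, -0.282]]
(309, 147, 50, 64)
t 1.9 tcp [ 0.6673 -0.1562  0.2006] rpy [-1.7997e+02  3.0000e-02  9.0200e+01] w 0.0939 F [-0.3 -0.1 -0.5] T [-0.07 -0.13 -0.02] ff 0.0
shift cm [0.32 0.18 9.56] turn -0.4
```

Run:
```python
from h import *
s=cv2.imread('pics/side0.png');k=cv2.inRange(cv2.cvtColor(s,cv2.COLOR_BGR2HSV),(110,120,40),(130,255,255))
for col in (315,325,335): 
    r=np.where(k[140:220,col])[0]+140; b=plane('side',[(col,r.max())],0)[0]; print(col,r.min(),r.max(),b.round(3))
    for z in(.1,.13,.16,.2): print('  ',z,plane('side',[(col,r.min())],z)[0].round(3))
```

```text
315 152 207 [ 0.874 -0.162  0.   ]
   0.1 [ 1.051 -0.237  0.1  ]
   0.13 [ 0.99  -0.211  0.13 ]
   0.16 [ 0.93  -0.185  0.16 ]
   0.2 [ 0.848 -0.15   0.2  ]
325 147 205 [ 0.873 -0.197  0.   ]
   0.1 [ 1.076 -0.284  0.1  ]
   0.13 [ 1.014 -0.256  0.13 ]
   0.16 [ 0.952 -0.228  0.16 ]
   0.2 [ 0.87  -0.191  0.2  ]
335 148 210 [ 0.833 -0.213  0.   ]
   0.1 [ 1.056 -0.312  0.1  ]
   0.13 [ 0.995 -0.283  0.13 ]
   0.16 [ 0.934 -0.254  0.16 ]
   0.2 [ 0.852 -0.216  0.2  ]
```

The side, top and wrist views agree that the canister's near face is at x ≈ 0.80 beside the handle. The gripper body reaches x ≈ 0.757, so it clears. I'll descend and grip.

Call:
servo_tool:
  targets:
    - [0.3, 0.2, 2, -0.4]
    - [0.3, 0.2, 4.5, -0.4]
    - [0.3, 0.2, 7, -0.4]
    - [0.3, 0.2, 9.5, -0.4]
    - [0.3, 0.2, 11.2, -0.4]
    - [0.3, 0.2, 12, -0.4]
    - [0.3, 0.2, 12, -0.4]
    - [0.3, 0.2, 12, -0.4]

```text
time: 2.9
tool_pos: [0.6707, -0.1526, 0.0818]
ee_rot: [3.139, 0.001, 1.582]
wrist_force: [0.9, 0.3, 0.8]
width: 0.0942
finger_force: 0.0
```

Call:
servo_tool:
  targets:
    - [0, 0, 0, 0]
    - [0, 0, 0, 0]
    - [0, 0, 0, 0]
    - [0, 0, 0, 0]
    - [0, 0, 0, 0]
    - [0, 0, 0, 0]
  claw: 255

```text
time: 3.65
tool_pos: [0.67, -0.1523, 0.0804]
ee_rot: [-3.142, 0.0, 1.582]
wrist_force: [-0.7, -0.8, -0.3]
width: 0.0372
finger_force: 0.0
```

```bash
python3 -c "
from h import *
go((.669,-.153,.08),90.6)"
```

```text
t 3.65 tcp [ 0.67   -0.1523  0.0804] rpy [-179.99    0.     90.65] w 0.0372 F [-0.7 -0.8 -0.3] T [-0.01 -0.04  0.04] ff 0.0
shift cm [-0.07 -0.1   0.04] turn 0.05
```

Call:
servo_tool:
  targets:
    - [0, 0, 0, 0]
    - [0, 0, 0, 0]
    - [0, 0, 0, 0]
    - [0, 0, 0, 0]
    - [0, 0, 0, 0]

```text
time: 4.28
tool_pos: [0.67, -0.1524, 0.0805]
ee_rot: [-3.142, 0.0, 1.582]
wrist_force: [-0.3, -0.9, -0.8]
width: 0.0222
finger_force: 30.0
```

Call:
servo_tool:
  targets:
    - [0, 0, -0.5, 0]
    - [0, 0, -1.2, 0]
    - [0, 0, -2.5, 0]
    - [0, 0, -4, 0]
    - [0, 0, -6, 0]
    - [0, 0, -8, 0]
    - [0, 0, -9.5, 0]
    - [0, 0, -10, 0]

```text
time: 5.28
tool_pos: [0.6706, -0.1525, 0.1826]
ee_rot: [3.139, 0.001, 1.582]
wrist_force: [-0.5, 0.1, -0.6]
width: 0.0215
finger_force: 30.0
```

```bash
python3 -c "
from h import *
u=np.array([.135,.991,0]);m=np.array([.4604,.1471,.048])
go(m-u*.45+[0,0,.11],82.25)"
```

```text
t 5.28 tcp [ 0.6706 -0.1525  0.1826] rpy [1.7984e+02 5.0000e-02 9.0650e+01] w 0.0215 F [-0.5  0.1 -0.6] T [-0.04 -0.07  0.01] ff 30.0
shift cm [-14.32 -27.27   2.4 ] turn 8.4
```

Call:
servo_tool:
  targets:
    - [-2, -3, 0, 1]
    - [-4, -7.5, 0, 2]
    - [-6.5, -12, 0, 4]
    - [-9, -16.5, 0, 6]
    - [-11.5, -21, 0, 7.5]
    - [-13.3, -25, 0, 8.4]
    - [-14.3, -27.2, 0, 8.4]
    - [-14.3, -27.2, 0, 8.4]

```text
time: 6.28
tool_pos: [0.3984, -0.2989, 0.1803]
ee_rot: [-3.141, -0.0, 1.433]
wrist_force: [0.2, 0.4, -0.4]
width: 0.0216
finger_force: 30.0
```

Call:
servo_tool:
  targets:
    - [0, 0, 1, 0]
    - [0, 0, 3, 0]
    - [0, 0, 4, 0]
    - [0, 0, 4, 0]
    - [0, 0, 4, 0]

```text
time: 6.9
tool_pos: [0.4002, -0.2984, 0.1409]
ee_rot: [3.141, 0.0, 1.436]
wrist_force: [0.3, -0.5, -0.4]
width: 0.0218
finger_force: 30.0
```

Run:
```python
from h import *
u=np.array([.135,.991,0]);m=np.array([.4604,.1471,.048])
go(m-u*.45+[0,0,-.005],82.25)
W=camera_model('wrist');w=snapshot('wrist');t=snapshot('top');s=snapshot('side')
np.save('w2.npy',W,allow_pickle=True)
cv2.imwrite('pics/w2.png',w);cv2.imwrite('pics/t2.png',t);cv2.imwrite('pics/s2.png',s)
a=cv2.resize(t[200:370,190:460],None,fx=2,fy=2,interpolation=cv2.INTER_CUBIC)
b=cv2.resize(s[230:340,205:405],None,fx=2,fy=2,interpolation=cv2.INTER_CUBIC)
o=np.zeros((600,800,3),np.uint8);o[:340,:540]=a;o[345:565,:400]=b
wv=cv2.resize(w,(320,240));o[345:585,410:730]=wv
cv2.imwrite('pics/v2.png',o)
```

```text
t 6.9 tcp [ 0.4002 -0.2984  0.1409] rpy [1.7996e+02 3.0000e-02 8.2290e+01] w 0.0218 F [ 0.3 -0.5 -0.4] T [-0.1  -0.05 -0.02] ff 30.0
shift cm [-0.04 -0.05  9.79] turn 0.04
```

View pics/v2.png

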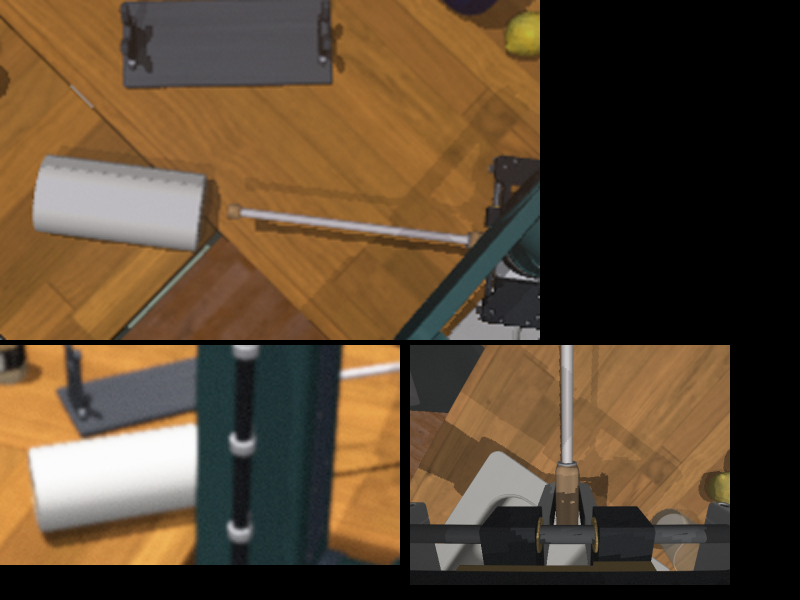

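The picture shows the spindle held straight, with the knob tip at (304,305.5) and the rod meeting the handle at about (425,320) in top-view pixels. The roll still lies undisturbed, with end midpoints near (210,296.5) and (291,306.5).

Run:
```python
from h import *
P=plane('top',[(304,305.5),(425,320)],.146);print(P); d=P[0]-P[1];print('rod yaw',np.degrees(np.arctan2(-d[0],d[1])),'len (expect ~.28)',np.linalg.norm(d))
t=get_obs()['tool_pos'];y=get_obs()['ee_rot'][2];print('expected tip',t+np.array([np.cos(y),np.sin(y),0])*.313)
im=cv2.imread('pics/t2.png');hsv=cv2.cvtColor(im,cv2.COLOR_BGR2HSV)
c=blob(cv2.inRange(hsv,(0,0,100),(180,70,255)),(195,265,298,340))
# edges of silhouette: fit top and bottom side lines, at axis height
Q=plane('top',c,.048)[:,:2];r=cv2.minAreaRect(Q.astype(np.float32));print(r,cv2.boxPoints(r))
up=[(190+x/2,200+y/2) for x,y in((45,157),(207,177),(197,249),(35,230))];U=plane('top',up,.048)[:,:2];print(U, (U[1]+U[2])/2,(U[0]+U[3])/2)
```

```text
[[ 0.44143102  0.01081927  0.146     ]
 [ 0.40468768 -0.2687314   0.146     ]]
rod yaw -7.487869489063495 len (expect ~.28) 0.2819550491691564
expected tip [0.44223645 0.01142753 0.14129655]
((0.46026861667633057, 0.15018309652805328), (0.2082177698612213, 0.0955849438905716), 81.90205383300781) [[0.39828733 0.05384465]
 [0.49291915 0.04037999]
 [0.52224994 0.24652155]
 [0.4276181  0.25998622]]
[[0.51645928 0.23983275]
 [0.48887165 0.03818177]
 [0.40016071 0.05103775]
 [0.42627636 0.25066443]] [0.44451618 0.04460976] [0.47136782 0.24524859]
```

Call:
servo_tool:
  targets:
    - [0, 0, 2, 0]
    - [0, 0, 4.5, 0]
    - [0, 0, 7, 0]
    - [0, 0, 9, 0]
    - [0, 0, 9.8, 0]
    - [0, 0, 9.8, 0]
    - [0, 0, 9.8, 0]

```text
time: 7.92
tool_pos: [0.4003, -0.2991, 0.0437]
ee_rot: [3.14, 0.001, 1.436]
wrist_force: [0.7, -0.3, -0.0]
width: 0.022
finger_force: 30.0
```

Run:
```python
from h import *
u=np.array([.138,.990,0]);m=np.array([.4600,.1465,.048])
go(m-u*.152+[0,0,-.005],82.1)
s=snapshot('side');t=snapshot('top')
cv2.imwrite('pics/s3.png',s);cv2.imwrite('pics/t3.png',t)
hsv=cv2.cvtColor(t,cv2.COLOR_BGR2HSV)
o=np.hstack([cv2.resize(t[260:350,195:445],None,fx=3,fy=3,interpolation=cv2.INTER_CUBIC)])
o=np.vstack([o,np.zeros((300,750,3),np.uint8)]);o[280:560,:600]=cv2.resize(s[230:370,205:505],None,fx=2,fy=2)
cv2.imwrite('pics/v3.png',o)
```

```text
t 7.92 tcp [ 0.4003 -0.2991  0.0437] rpy [1.7989e+02 8.0000e-02 8.2250e+01] w 0.022 F [ 0.7 -0.3 -0. ] T [-0.05 -0.05  0.01] ff 30.0
shift cm [29.76 -0.14  0.03] turn 0.15
```

View pics/v3.png

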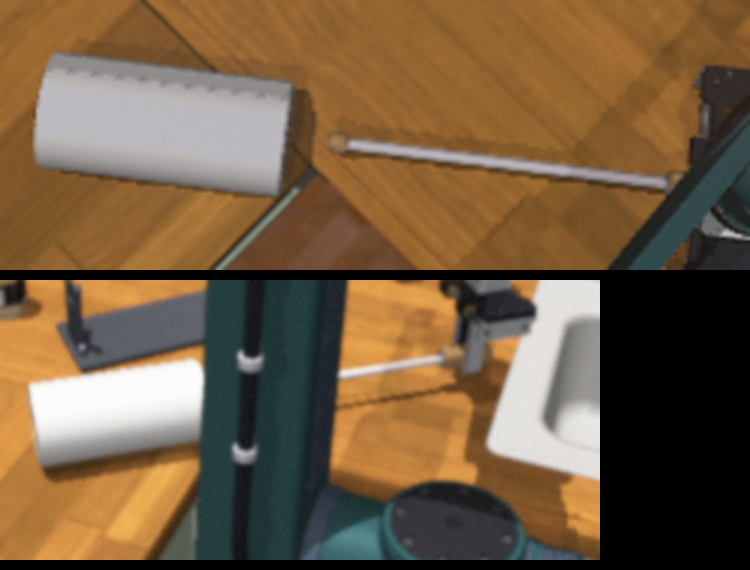

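The rod line, extended, meets the roll's right end at its centre (285,137 in the crop) and its far end within about 4 mm. The bore leaves 13 mm all round, so I'll thread.

Call:
servo_tool:
  targets:
    - [1.5, 0, 0, 0]
    - [3, 0, 0, 0]
    - [4.5, 0, 0, 0]
    - [6, 0, 0, 0]
    - [7.5, 0, 0, 0]
    - [9, 0, 0, 0]
    - [10, 0, 0, 0]
    - [10, 0, 0, 0]

```text
time: 9.02
tool_pos: [0.4132, -0.1987, 0.0425]
ee_rot: [-3.142, 0.0, 1.437]
wrist_force: [-0.1, -0.2, -1.3]
width: 0.022
finger_force: 30.0
```

Run:
```python
from h import *
u=np.array([.138,.990,0]);m=np.array([.4600,.1465,.048])
go(m-u*.152+[0,0,-.005],82.1)
t=snapshot('top');cv2.imwrite('pics/t4.png',t)
c=blob(cv2.inRange(cv2.cvtColor(t,cv2.COLOR_BGR2HSV),(0,0,100),(180,70,255)),(195,265,293,340));print(cv2.minAreaRect(plane('top',c,.048)[:,:2].astype(np.float32)))
```

```text
t 9.03 tcp [ 0.4132 -0.1987  0.0425] rpy [-1.800e+02  1.000e-02  8.232e+01] w 0.022 F [-0.1 -0.2 -1.3] T [-0.11 -0.06  0.01] ff 30.0
shift cm [19.64 -0.04 -0.06] turn 0.22
((0.46037861704826355, 0.15016618371009827), (0.20821493864059448, 0.09538061171770096), 81.95128631591797)
```

Roll unmoved and no contact force, so I'll carry on.

Call:
servo_tool:
  targets:
    - [1.5, 0, 0, 0]
    - [3.5, 0, 0, 0]
    - [5.5, 0, 0, 0]
    - [7.5, 0, 0, 0]
    - [9, 0, 0, 0]
    - [10.5, 0, 0, 0]
    - [12, 0, 0, 0]
    - [12, 0, 0, 0]

```text
time: 10.07
tool_pos: [0.4294, -0.0796, 0.0425]
ee_rot: [-3.142, 0.0, 1.437]
wrist_force: [-0.1, -0.8, -0.4]
width: 0.0218
finger_force: 30.0
```

Call:
servo_tool:
  targets:
    - [1.5, 0, 0, 0.2]
    - [3, 0, 0, 0.2]
    - [4.5, 0, 0, 0.2]
    - [6, 0, 0, 0.2]
    - [7, 0, 0, 0.2]
    - [7.6, 0, 0, 0.2]
    - [7.6, 0, 0, 0.2]

```text
time: 10.95
tool_pos: [0.4396, -0.0048, 0.0425]
ee_rot: [3.142, 0.0, 1.433]
wrist_force: [1.0, 0.3, -0.8]
width: 0.022
finger_force: 30.0
```

Run:
```python
from h import *
u=np.array([.138,.990,0]);m=np.array([.4600,.1465,.048])
go(m-u*.152+[0,0,-.005],82.1)
t=snapshot('top');s=snapshot('side');cv2.imwrite('pics/t5.png',t)
c=blob(cv2.inRange(cv2.cvtColor(t,cv2.COLOR_BGR2HSV),(0,0,100),(180,70,255)),(195,265,293,340));print(cv2.minAreaRect(plane('top',c,.048)[:,:2].astype(np.float32)))
o=np.vstack([cv2.resize(t[260:350,175:425],None,fx=3,fy=3,interpolation=cv2.INTER_CUBIC),np.zeros((300,750,3),np.uint8)]);o[280:560,:600]=cv2.resize(s[230:370,175:475],None,fx=2,fy=2)
cv2.imwrite('pics/v5.png',o)
```

```text
t 10.95 tcp [ 0.4396 -0.0048  0.0425] rpy [1.80e+02 2.00e-02 8.21e+01] w 0.022 F [ 1.   0.3 -0.8] T [-0.08 -0.05 -0.02] ff 30.0
shift cm [ 0.08 -0.07 -0.05] turn 0.0
((0.4643292725086212, 0.17879469692707062), (0.21073472499847412, 0.09547950327396393), 82.1163330078125)
```

View pics/v5.png

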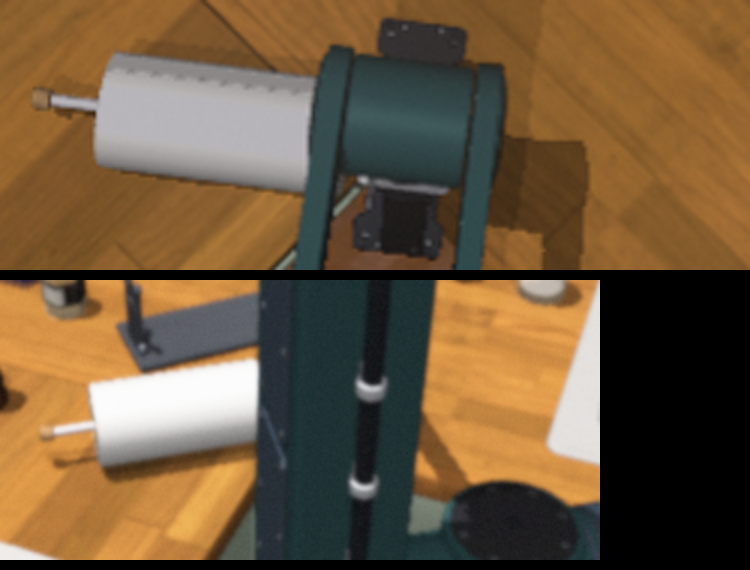

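The spindle is right through: the knob stands clear of the far end at (186,293) in the top view, and the roll has not moved. I'll back off 6 mm to centre it better, then lift slowly.

Call:
servo_tool:
  targets:
    - [-0.6, 0, 0, 0]
    - [-0.6, 0, -0.6, 0]
    - [-0.6, 0, -1.2, 0]
    - [-0.6, 0, -1.6, 0]
    - [-0.6, 0, -2, 0]
    - [-0.6, 0, -2.5, 0]
    - [-0.6, 0, -3, 0]
    - [-0.6, 0, -3.5, 0]

```text
time: 12.05
tool_pos: [0.4386, -0.0111, 0.0777]
ee_rot: [-3.141, 0.0, 1.432]
wrist_force: [-0.2, 0.1, -1.6]
width: 0.0218
finger_force: 30.0
```

Call:
servo_tool:
  targets:
    - [0, 0, -0.7, 0]
    - [0, 0, -1.5, 0]
    - [0, 0, -2, 0]
    - [0, 0, -2, 0]

```text
time: 12.55
tool_pos: [0.4391, -0.0111, 0.0981]
ee_rot: [3.14, 0.0, 1.432]
wrist_force: [0.5, -0.4, -1.3]
width: 0.0216
finger_force: 30.0
```

Run:
```python
from h import *
go((.45,0,.2),90.6)
t=snapshot('top');s=snapshot('side')
o=np.vstack([cv2.resize(t[260:350,175:425],None,fx=3,fy=3,interpolation=cv2.INTER_CUBIC),np.zeros((300,750,3),np.uint8)]);o[280:560,:600]=cv2.resize(s[200:340,175:475],None,fx=2,fy=2)
cv2.imwrite('pics/v6.png',o)
```

```text
t 12.55 tcp [ 0.4391 -0.0111  0.0981] rpy [1.7993e+02 1.0000e-02 8.2050e+01] w 0.0216 F [ 0.5 -0.4 -1.3] T [-0.23 -0.07  0.04] ff 30.0
shift cm [  1.25   0.94 -10.19] turn -8.55
```

View pics/v6.png

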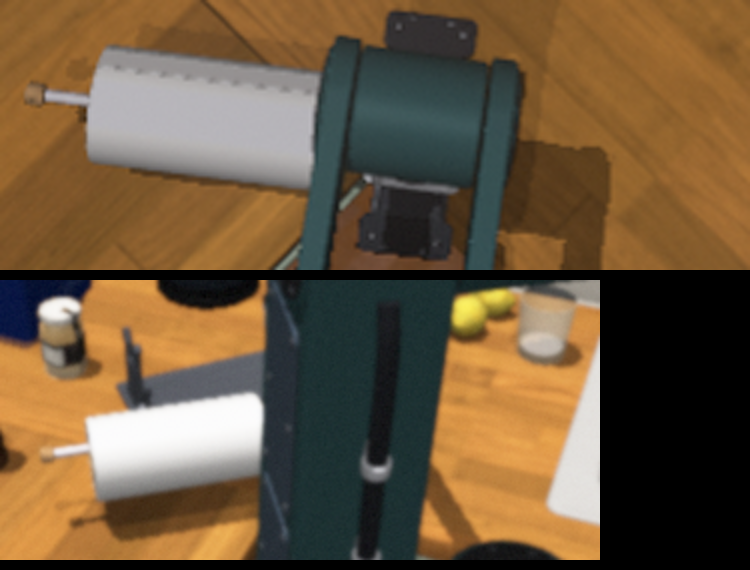

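The roll hangs on the spindle, with the knob tip at top (183.3,290.7) and side (197.5,287). I'll check for droop.

Run:
```python
from h import *
def tri(a,b):
    c1,d1=ray('top',a);c2,d2=ray('side',b);d1=d1[0];d2=d2[0]
    A=np.c_[d1,-d2];x=np.linalg.lstsq(A,c2-c1,rcond=None)[0];p,q=c1+d1*x[0],c2+d2*x[1];return (p+q)/2,np.linalg.norm(p-q)
print(tri([(184,290.9)],[(198.5,287)]))
o=get_obs();y=o['ee_rot'][2];print(o['tool_pos']+np.array([np.cos(y),np.sin(y),0])*.31+[0,0,.005])
```

```text
(array([0.48139761, 0.29520397, 0.09919897]), np.float64(0.007058768429712871))
[0.48145755 0.29595549 0.10235822]
```

Call:
servo_tool:
  targets:
    - [0, 0, -0.7, 0]
    - [0, 0, -2, 0]
    - [0, 0, -3.5, 0]
    - [0, 0, -5, 0]
    - [0, 0, -6.5, 0]
    - [0, 0, -8, 0]
    - [0, 0, -9.2, 0]
    - [0, 0, -9.8, 0]

```text
time: 13.65
tool_pos: [0.439, -0.0111, 0.1965]
ee_rot: [3.14, 0.0, 1.432]
wrist_force: [0.2, -0.0, -0.8]
width: 0.0218
finger_force: 30.0
```

```bash
python3 -c "
from h import *
go((.670,-.1524,.196),90.65)"
```

```text
t 13.65 tcp [ 0.439  -0.0111  0.1965] rpy [1.7993e+02 1.0000e-02 8.2050e+01] w 0.0218 F [ 0.2 -0.  -0.8] T [-0.28 -0.04 -0.01] ff 30.0
shift cm [-10.8   24.83   0.08] turn -8.6
```

Call:
servo_tool:
  targets:
    - [-0.4, 0.6, 0, -0.3]
    - [-1.2, 2, 0, -0.8]
    - [-2.2, 4, 0, -1.6]
    - [-3.2, 6.3, 0, -2.4]
    - [-4.2, 8.6, 0, -3.2]
    - [-5.2, 10.9, 0, -4]
    - [-6.2, 13.2, 0, -4.8]
    - [-7.2, 15.5, 0, -5.6]

```text
time: 14.65
tool_pos: [0.5833, -0.1052, 0.1939]
ee_rot: [-3.14, -0.0, 1.53]
wrist_force: [0.5, 0.9, -1.7]
width: 0.0219
finger_force: 30.0
```

```bash
python3 -c "
from h import *
go((.670,-.1524,.196),90.65)"
```

```text
t 14.65 tcp [ 0.5833 -0.1052  0.1939] rpy [-1.799e+02 -1.000e-02  8.766e+01] w 0.0219 F [ 0.5  0.9 -1.7] T [-0.24 -0.05 -0.04] ff 30.0
shift cm [-4.36  8.85 -0.22] turn -2.99
```

Call:
servo_tool:
  targets:
    - [-0.8, 1.8, 0, -0.8]
    - [-1.7, 3.7, 0, -1.6]
    - [-2.6, 5.4, 0, -2.3]
    - [-3.4, 6.9, 0, -2.8]
    - [-4, 8.1, 0, -3]
    - [-4.3, 8.7, 0, -3]
    - [-4.3, 8.7, 0, -3]
    - [-4.3, 8.7, 0, -3]

```text
time: 15.65
tool_pos: [0.6672, -0.1503, 0.1952]
ee_rot: [-3.141, -0.0, 1.582]
wrist_force: [0.9, 0.1, -1.0]
width: 0.0217
finger_force: 30.0
```

Run:
```python
from h import *
go((.670,-.1524,.0805),90.65)
t=snapshot('top');s=snapshot('side');cv2.imwrite('pics/t7.png',t);cv2.imwrite('pics/s7.png',s)
o=np.vstack([cv2.resize(t[160:270,190:390],None,fx=3,fy=3,interpolation=cv2.INTER_CUBIC),np.zeros((270,600,3),np.uint8)]);o[330:600,:540]=cv2.resize(s[150:285,190:460],None,fx=2,fy=2)
cv2.imwrite('pics/v7.png',o)
```

```text
t 15.65 tcp [ 0.6672 -0.1503  0.1952] rpy [-1.7997e+02 -1.0000e-02  9.0660e+01] w 0.0217 F [ 0.9  0.1 -1. ] T [-0.22 -0.08  0.02] ff 30.0
shift cm [-0.22  0.28 11.47] turn 0.01
```

View pics/v7.png

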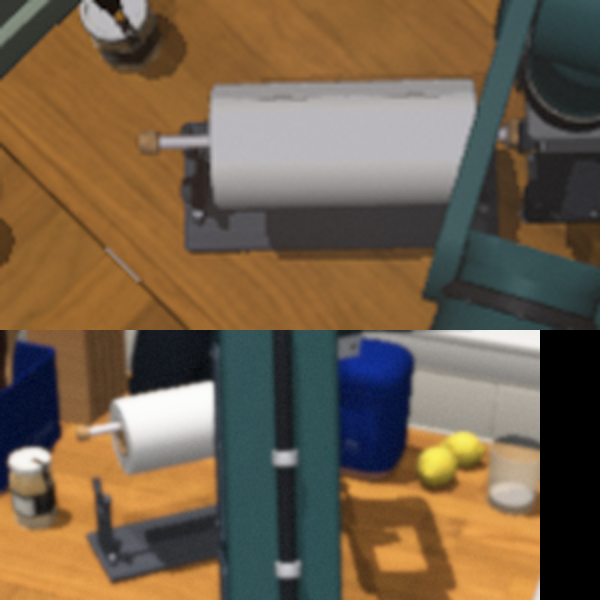

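The roll hangs level above the holder: top-view roll ends are at x=260 and 348.3, the knob face is at (243.3,207.3), and the handle's inner face is near (360,204.3).

Run:
```python
from h import *
o=get_obs();y=o['ee_rot'][2];u=np.array([np.cos(y),np.sin(y),0]);g=o['tool_pos']+[0,0,.005];mid=g+u*.165
print('pred knob face',g+u*.297,'seen',plane('top',[(243.3,207.3),(236.5,207)],.2))
print('pred mid',mid,'roll ends',plane('top',[(260,207)],.23),plane('top',[(348.3,207)],.2), plane('top',[(348.3,207)],.23))
```

```text
pred knob face [0.66373299 0.14685955 0.2006767 ] seen [[0.66380716 0.14649586 0.2       ]
 [0.66466136 0.16197435 0.2       ]]
pred mid [0.66526741 0.01486846 0.2006767 ] roll ends [[0.65753903 0.1057592  0.23      ]] [[ 0.66198921 -0.09343824  0.2       ]] [[ 0.65545344 -0.0915807   0.23      ]]
```

The roll has about 10 mm to spare at the handle-side post and more at the other. I'll correct the 2–3 mm offset and lower.

Call:
servo_tool:
  targets:
    - [-0.2, 0.3, 0, 0]
    - [-0.2, 0.3, 1, 0]
    - [-0.2, 0.3, 2.2, 0]
    - [-0.2, 0.3, 3.5, 0]
    - [-0.2, 0.3, 5, 0]
    - [-0.2, 0.3, 6.2, 0]
    - [-0.2, 0.3, 6.8, 0]
    - [-0.2, 0.3, 7, 0]

```text
time: 16.75
tool_pos: [0.6703, -0.1523, 0.1249]
ee_rot: [-3.141, -0.0, 1.582]
wrist_force: [0.1, -0.2, -0.7]
width: 0.0216
finger_force: 30.0
```

Run:
```python
from h import *
go((.670,-.1524,.0805),90.65)
t=snapshot('top');cv2.imwrite('pics/t8.png',t)
```

```text
t 16.75 tcp [ 0.6703 -0.1523  0.1249] rpy [-179.97   -0.     90.65] w 0.0216 F [ 0.1 -0.2 -0.7] T [-0.29 -0.12 -0.06] ff 30.0
shift cm [-0.01 -0.03  4.44] turn -0.0
```

Call:
servo_tool:
  targets:
    - [0, 0, 0.6, 0]
    - [0, 0, 1.2, 0]
    - [0, 0, 1.8, 0]
    - [0, 0, 2.4, 0]
    - [0, 0, 3, 0]
    - [0, 0, 3.5, 0]
    - [0, 0, 3.9, 0]
    - [0, 0, 3.9, 0]

```text
time: 17.8
tool_pos: [0.6702, -0.1522, 0.086]
ee_rot: [-3.141, -0.0, 1.582]
wrist_force: [-0.6, -0.8, -2.2]
width: 0.0219
finger_force: 30.0
```

Call:
servo_tool:
  targets:
    - [0, 0, 0.2, 0]
    - [0, 0, 0.4, 0]
    - [0, 0, 0.5, 0]
    - [0, 0, 0.5, 0]

```text
time: 18.3
tool_pos: [0.6704, -0.1523, 0.0814]
ee_rot: [-3.141, 0.0, 1.582]
wrist_force: [-0.0, 0.0, -1.0]
width: 0.022
finger_force: 30.0
```

Run:
```python
from h import *
go((.670,-.1524,.0805),90.65)
t=snapshot('top');s=snapshot('side');cv2.imwrite('pics/t9.png',t);cv2.imwrite('pics/s9.png',s)
o=np.vstack([cv2.resize(t[180:270,190:390],None,fx=3,fy=3,interpolation=cv2.INTER_CUBIC),np.zeros((320,600,3),np.uint8)]);o[270:590,:400]=cv2.resize(s[200:280,215:315],None,fx=4,fy=4,interpolation=cv2.INTER_CUBIC)
cv2.imwrite('pics/v9.png',o)
```

```text
t 18.3 tcp [ 0.6704 -0.1523  0.0814] rpy [-179.99    0.     90.65] w 0.022 F [-0.  0. -1.] T [-0.24 -0.13  0.01] ff 30.0
shift cm [-0.01 -0.04  0.09] turn 0.0
```

View pics/v9.png

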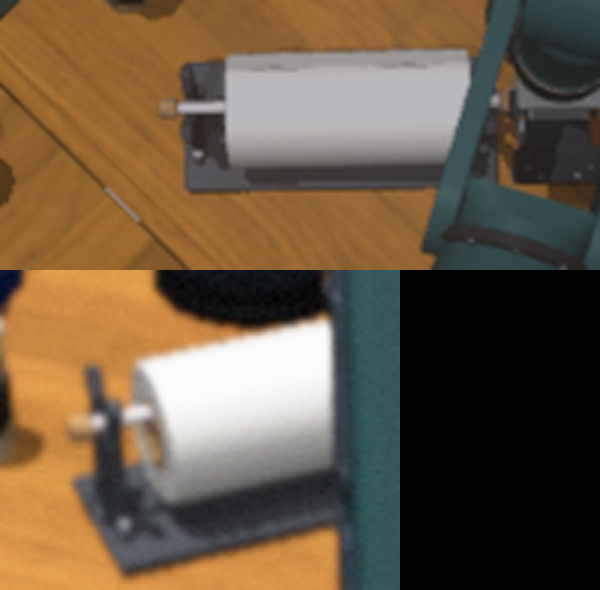

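The knob end sits in the left notch. The wrist still carries the roll (torque −0.24 N m), so the last millimetre or two remains.

Call:
servo_tool:
  targets:
    - [0, 0, 0.1, 0]
    - [0, 0, 0.2, 0]
    - [0, 0, 0.2, 0]
    - [0, 0, 0.2, 0]

```text
time: 18.9
tool_pos: [0.6706, -0.1523, 0.0803]
ee_rot: [3.141, 0.0, 1.582]
wrist_force: [-1.4, 0.2, 3.5]
width: 0.0221
finger_force: 30.0
```

```bash
python3 -c "
from h import *
go((.670,-.1524,.0795),90.65)"
```

```text
t 18.9 tcp [ 0.6706 -0.1523  0.0803] rpy [1.7995e+02 1.0000e-02 9.0650e+01] w 0.0221 F [-1.4  0.2  3.5] T [ 0.01  0.17 -0.03] ff 30.0
shift cm [-0.   -0.06  0.08] turn 0.0
```

The posts now carry the load (force +3.5 N, torque ≈ 0), at the original seated height. Releasing.

Call:
servo_tool:
  targets:
    - [0, 0, 0, 0]
    - [0, 0, 0, 0]
    - [0, 0, 0, 0]
    - [0, 0, 0, 0]
    - [0, 0, 0, 0]
    - [0, 0, 0, 0]
    - [0, 0, 0, 0]
    - [0, 0, 0, 0]
  claw: 60

```text
time: 19.9
tool_pos: [0.6705, -0.1523, 0.0795]
ee_rot: [3.142, 0.0, 1.582]
wrist_force: [0.4, -0.0, 0.4]
width: 0.072
finger_force: 0.0
```

Call:
servo_tool:
  targets:
    - [0, 0, -1, 0]
    - [0, 0, -3, 0]
    - [0, 0, -5.5, 0]
    - [0, 0, -8, 0]
    - [0, 0, -11, 0]
    - [0, 0, -14, 0]
    - [0, 0, -16, 0]
    - [0, 0, -16, 0]

```text
time: 20.9
tool_pos: [0.6716, -0.1526, 0.2442]
ee_rot: [3.134, 0.002, 1.582]
wrist_force: [-0.5, -1.0, 0.7]
width: 0.072
finger_force: 0.0
```

Call:
servo_tool:
  targets:
    - [-2, -2, 0, 0]
    - [-6, -5, 0, 0]
    - [-10, -10, 0, 0]
    - [-14, -14, 0, 0]
    - [-18, -18, 0, 0]
    - [-20, -20, 0, 0]
    - [-20, -20, 0, 0]
    - [-20, -20, 0, 0]

```text
time: 21.9
tool_pos: [0.4731, -0.3538, 0.2391]
ee_rot: [3.142, -0.001, 1.583]
wrist_force: [-0.5, -0.5, 0.4]
width: 0.0714
finger_force: 0.0
```

Run:
```python
from h import *
go((.670,-.1524,.0795),90.65)
t=snapshot('top');s=snapshot('side')
o=np.vstack([cv2.resize(t[170:270,140:400],None,fx=3,fy=3,interpolation=cv2.INTER_CUBIC),np.zeros((290,780,3),np.uint8)]);o[300:590,:]=cv2.resize(s[185:295,130:426],(780,290),interpolation=cv2.INTER_CUBIC)
cv2.imwrite('pics/v10.png',o)
```

```text
t 21.9 tcp [ 0.4731 -0.3538  0.2391] rpy [ 1.800e+02 -5.000e-02  9.068e+01] w 0.0714 F [-0.5 -0.5  0.4] T [-0.08 -0.1   0.05] ff 0.0
shift cm [19.9  19.93 15.98] turn 0.03
```

View pics/v10.png

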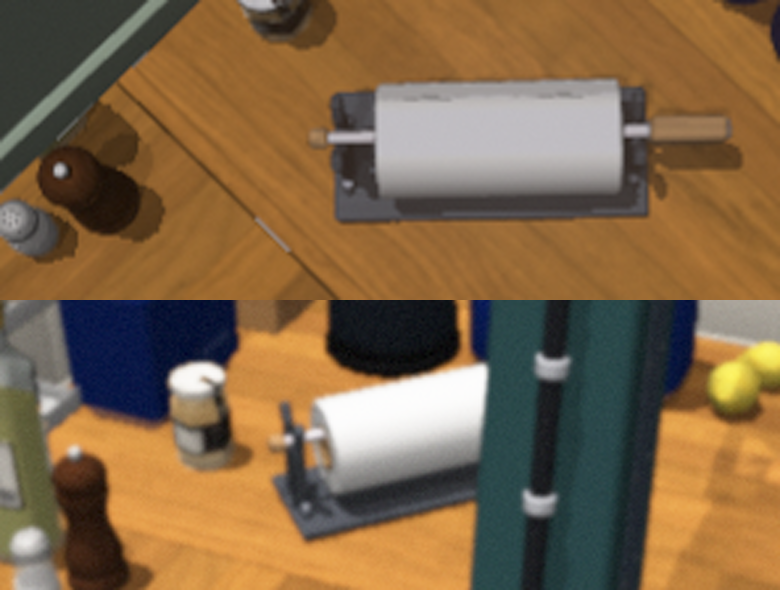

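The roll hangs on the rod between both posts, with rod visible at both notches near (258,216) and (352,214). The mill and shaker stand, and the arm is clear. Handing in.

```bash
python3 -c "
from bench import *
print(close_job())"
```

```text
the job is handed in; nothing more can be done
None
```

The roll hangs on the spindle between the posts with both ends lowered into the notches; the arm was clear, nothing looked knocked, and I handed the job in at about 22 s (no verdict was returned).

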